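# Close the sample box: seat the lid and snap its four clips crosswise

## Task

Lift the blue lid by its handle and seat it fully home in the mouth of the white sample box. Then fold the four orange clips over the lid's edge and press each one down until it snaps shut, going crosswise: after the first clip do the one at the opposite corner, then the other two. Be gentle: do not lean on the lid or a clip with more than 30 N (a clip snaps at about 5 N), and leave the beakers where they stand.

Things in the scene. Friction and masses are not known exactly. Their poses are not given: they have to be found in the camera images.
- box: White open sample box, 120 (x) x 170 (y) x 75 mm high, walls 4, mouth 112 x 162; fixed. Origin: centre of underside. A springy black seal (6 N/mm, 3 mm travel) stands 3 mm proud of the rim. Front (-x) and back (+x) each carry two orange clips, 55 mm either side of the middle along y; hinge pins along y, 67 mm from the middle in x, 78.7 to 82.5 mm above the underside (each differs).
- lid_grip (a point): Handle bar centre of the loose blue lid (0.2 kg): grasp here. Bar 18 mm thick (x), 84 long (y), 12 high (z up), its middle 38 mm above the lid's underside, 24 above its plate. Plate 118 x 168 x 6; plug below it 106 x 156 x 8, 3 mm play all round in the box's mouth, foot chamfered; fits either way round. Seated (plate on the seal): 108 mm above the box's underside, over its middle.
- clip_fl (a joint): Hinge of the front left orange clip (box's -x, +y corner). 0 = shut on a hard stop, grows up and outward to 1.8 rad; starts upright at 1.45 to 1.65, stays where left. Below 0.35 rad a spring catch resists, most near 0.25 (about 5 N at the lip's end, more nearer the hinge); pushed past 0.07 it snaps to 0 by itself.
- clip_fl_pad (a point): Middle of the pressed face of the front left clip's lip. The clip is a smooth flap 28 mm wide, 4 thick, reaching 32 mm from the hinge pin; its pressed face lies 9 mm off the pin's axis. The point is 20 mm from the pin along the lip. Site x: from hinge to lip end (+x of the box when shut), z: out of the face, y: along the hinge. Shut: 87.7 to 91.5 mm above the box's underside (each differs), 4 to 8 above the lid plate.
- clip_fr (a joint): Hinge of the front right orange clip (box's -x, -y corner). 0 = shut on a hard stop, grows up and outward to 1.8 rad; starts upright at 1.45 to 1.65, stays where left. Below 0.35 rad a spring catch resists, most near 0.25 (about 5 N at the lip's end, more nearer the hinge); pushed past 0.07 it snaps to 0 by itself.
- clip_fr_pad (a point): Middle of the pressed face of the front right clip's lip. The clip is a smooth flap 28 mm wide, 4 thick, reaching 32 mm from the hinge pin; its pressed face lies 9 mm off the pin's axis. The point is 20 mm from the pin along the lip. Site x: from hinge to lip end (+x of the box when shut), z: out of the face, y: along the hinge. Shut: 87.7 to 91.5 mm above the box's underside (each differs), 4 to 8 above the lid plate.
- clip_bl (a joint): Hinge of the back left orange clip (box's +x, +y corner). 0 = shut on a hard stop, grows up and outward to 1.8 rad; starts upright at 1.45 to 1.65, stays where left. Below 0.35 rad a spring catch resists, most near 0.25 (about 5 N at the lip's end, more nearer the hinge); pushed past 0.07 it snaps to 0 by itself.
- clip_bl_pad (a point): Middle of the pressed face of the back left clip's lip. The clip is a smooth flap 28 mm wide, 4 thick, reaching 32 mm from the hinge pin; its pressed face lies 9 mm off the pin's axis. The point is 20 mm from the pin along the lip. Site x: from hinge to lip end (-x of the box when shut), z: out of the face, y: along the hinge. Shut: 87.7 to 91.5 mm above the box's underside (each differs), 4 to 8 above the lid plate.
- clip_br (a joint): Hinge of the back right orange clip (box's +x, -y corner). 0 = shut on a hard stop, grows up and outward to 1.8 rad; starts upright at 1.45 to 1.65, stays where left. Below 0.35 rad a spring catch resists, most near 0.25 (about 5 N at the lip's end, more nearer the hinge); pushed past 0.07 it snaps to 0 by itself.
- clip_br_pad (a point): Middle of the pressed face of the back right clip's lip. The clip is a smooth flap 28 mm wide, 4 thick, reaching 32 mm from the hinge pin; its pressed face lies 9 mm off the pin's axis. The point is 20 mm from the pin along the lip. Site x: from hinge to lip end (-x of the box when shut), z: out of the face, y: along the hinge. Shut: 87.7 to 91.5 mm above the box's underside (each differs), 4 to 8 above the lid plate.
- beaker_03: Clear bystander beaker with a little in it, 61 x 64 mm, 72 mm high; origin at the centre of its underside. Leave it alone.
- beaker_18: Clear bystander beaker with a little in it, 61 x 64 mm, 72 mm high; origin at the centre of its underside. Leave it alone.
- beaker_21: Clear bystander beaker with a little in it, 61 x 64 mm, 72 mm high; origin at the centre of its underside. Leave it alone.
Things that resemble listed ones, but are neither listed nor needed, are in the scene too. There is more than one size of the box; the job needs the largest.

How it is judged:
By the outcome, as a careful person would: the job done as asked, in the order asked, and still so for the second after the job is handed in, with the robot touching nothing.
It also fails if it takes over 72 s, if anything falls off the work surface, if the arm or the gripper's body presses on something with over 40 N, if the wrist force passes 120 N, or if a joint passes its speed limit or range.

## Robot

A 7-joint arm with a two-finger parallel gripper is mounted at the origin on a cart in front of the work surface, level with it; the furniture and walls round the work are solid. World frame = base frame: x ahead of the robot, y to its left, z up, the work surface at z = 0. Lengths are in m, angles in rad, forces in N, time in s.
With the tool pointing down it reaches from about 0.425 to 0.925 m from the base axis. Payload 6.8 kg.
Tool frame: the origin (TCP) lies midway between the tips of the shut fingers; the grasp point (between the pads) lies r.grip_point_offset behind it (r.grip_point_offset is the distance from the TCP to the grasp point, in m); z points along the fingers, y is the direction in which the jaws open and shut (so a half turn about z gives the same grasp; the last joint's range is limited). The gripper opens to 85 mm and grips with 20 to 120 N. Pads are 22 mm wide; open, the fingers measure 114 mm over their backs; the gripper's body (76 mm by 85 mm) begins 54 mm behind the grasp point. The pads swing forward as they close: fully open they stand 13 mm farther back than shut.
Start: joints at [-0.108, 0.477, 0.022, 1.555, -0.011, 1.109, -0.083], TCP at [0.675, 0, 0.231] pointing down, gripper open.
Joint ranges: [-2.96, 2.96], [-0.34, 2.1], [-1.41, 1.46], [0.24, 2.44], [-1.37, 4.51], [0.17, 1.92], [-2.96, 2.96]. Speed limits (rad/s): [2.39, 2.39, 3.14, 3.14, 3.14, 3.14, 3.14].

## Interface

Orientations are given as a rotation vector (axis times angle).
In Python, from bench import r gives the robot as it stands. The module is installed in compiled form; this text tells all that it offers.
- The arm moves only by the tool play_rows, never from a script. Its argument "deltas" is a list of rows, each a list of 3 entries, a list of its own where there are three numbers: the finger opening in mm, from 0 to 85.4, then the shift along the tool's x, y, z in mm, then the turn, a rotation vector about the tool's x, y, z in rad. A call has 1 to 8 rows; each row is the pose to reach, as a shift and turn from the pose measured when the call began, along the tool's axes at that moment; what a row does not reach only later rows make up. A row lasts 1/8 s, in which the tool goes at most 62.5 mm and 10.7 degrees, less where a joint would pass 70% of its speed; a pose out of reach is approached as far as the arm can. A call with a gripper value outside its range is refused whole. The fingers move at their own pace and stop on an object; "squeeze" is the grip in N (left out, the last holds). Time passes only in rows, so rows that repeat a pose let the fingers close. It gives the time, the measured TCP pose, the force and the opening at its end, in the units of the state.
- r.get_obs(): the state, without advancing time (a new reading comes with each control period).
- r.grab_frame(name): name is "scene" or "side" or "wrist"; returns (picture, depth): 384x512x3 uint8, red, green, blue; 384x512 float32, m along the optical axis (not along the pixel's ray), 0 where there is no reading.
- r.camera_model(name): a dict with "mtx" (3x3 intrinsics, pixels), "rvec" (rotation vector, rad) and "tvec" (3), from world to camera coordinates, as OpenCV has them; the wrist camera has in their place "T_tool_cam" (4x4, takes a point from camera to tool coordinates, whose origin is the TCP and whose axes are the flange's). Camera axes: x right, y down, z forward; pixel columns grow to the right and rows downward; lengths in m; the calibration is good to about 2 mm. A picture is of the moment at which its call begins: read the wrist's pose just before it. camera_model takes no time and is no camera call.
- r.hand_in(): hands the job in, once; it reports no verdict.
The state is a dict: "clock": time; "joints": joint angles; "qvel": joint speeds; "tau": joint torques, N m; "tcp_pos": TCP position; "orientation": TCP orientation; "contact_force": force on the tool from outside, world axes, zero at the start; "moment": the same for the moment, N m; "grip_width": finger opening in m.
Only numpy, scipy, OpenCV 4.12 (cv2) and the standard library are available. Lean on these libraries where they do the work, as an engineer would, in place of code of your own. Each camera call takes 0.05 s, during which the arm holds its last target. There are 200 camera calls.

## Working session

There is one attempt and no reset: what is moved stays moved. The work goes in short steps, Python scripts to look and compute and a tool call to move; the robot and the scene stay as the last step left them, time stands still between calls to the robot, and variables do not carry over. Pictures are saved under pics/ and viewed, about 8 in all and at most 12, crops included, and the job is handed in when it is done.

Besides the shell and the picture viewer there is one more tool, called after "Request:" in YAML: its name, and indented under it one key for each argument. play_rows: Moves the arm, as the interface text tells. Its arguments: {"type":"object","properties":{"deltas":{"type":"array"},"squeeze":{"type":"number"}},"required":["deltas"]}

```bash
mkdir -p pics; cat > h.py <<'E'
import numpy as np, cv2
from bench import r
R=lambda v: cv2.Rodrigues(np.array(v,float))[0]
def cam(name):
    m=r.camera_model(name); K=np.array(m["mtx"])
    if "rvec" in m:
        Rc=R(np.ravel(m["rvec"])); t=np.ravel(m["tvec"]); return K,Rc.T,-Rc.T@t
    o=r.get_obs(); T=np.array(m["T_tool_cam"]); Rt=R(o["orientation"])
    return K,Rt@T[:3,:3],Rt@T[:3,3]+np.array(o["tcp_pos"])
def grab(name):
    c=cam(name); p,d=r.grab_frame(name); return p,d,c
def cloud(d,c):
    K,Rw,o=c; v,u=np.indices(d.shape)
    P=np.stack([(u-K[0,2])/K[0,0]*d,(v-K[1,2])/K[1,1]*d,d],-1)
    return P@Rw.T+o
def save(p,n,s=1): cv2.imwrite("pics/"+n,cv2.resize(p[:,:,::-1],None,fx=s,fy=s))
def st():
    o=r.get_obs(); print({k:np.round(o[k],3).tolist() for k in("clock","tcp_pos","orientation","contact_force","grip_width")})
E
python3 - <<'E'
from h import *
st(); print(r.grip_point_offset)
L=[]
for n in("scene","side","wrist"):
    p,d,c=grab(n); np.savez("pics/%s0.npz"%n,p=p,d=d,K=c[0],R=c[1],o=c[2]); L.append(p); print(n,c[2].round(3),c[1].round(2).tolist(),c[0][0,0])
save(L[0],"scene0.png",1.5); save(np.hstack(L[1:]),"sw0.png",.78)
E
```

```text
{'clock': 0.0, 'tcp_pos': [0.674, -0.0, 0.23], 'orientation': [-2.221, -2.221, 0.002], 'contact_force': [0.038, 0.465, -0.548], 'grip_width': 0.085}
0.0187
scene [-0.318 -1.014  1.058] [[0.76, -0.37, 0.54], [-0.65, -0.45, 0.61], [0.01, -0.81, -0.58]] 469.53606572354187
side [0.068 1.011 1.03 ] [[-0.89, -0.3, 0.33], [-0.45, 0.56, -0.7], [0.02, -0.77, -0.64]] 429.7319594363563
wrist [0.675 0.068 0.373] [[1.0, 0.0, -0.0], [0.0, -0.96, -0.27], [-0.0, 0.27, -0.96]] 321.3895883480474
```

View pics/scene0.png

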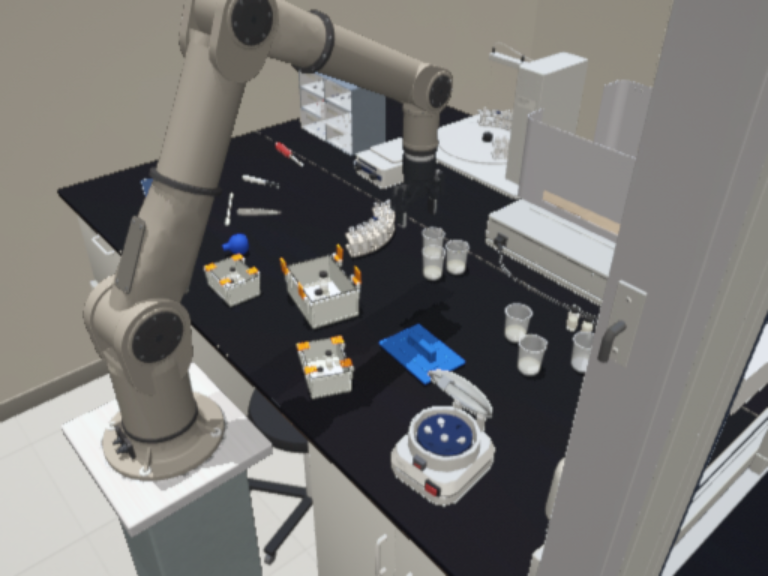

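View pics/sw0.png

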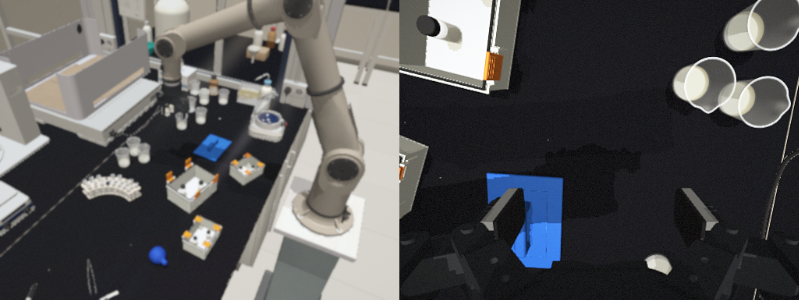

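In scene0 (1.5x), the box candidates are the big one at (322,290) and smaller ones at (232,280) and (325,365). The lid candidates are the blue plate at (422,350), the bulb at (237,243) and the centrifuge at (445,432). I choose the big box and the plate, and measure both.

```bash
python3 - <<'E'
from h import *
for n in("scene","side","wrist"):
    z=np.load("pics/%s0.npz"%n); p,d=z["p"],z["d"]; P=cloud(d,(z["K"],z["R"],z["o"]))
    ok=d>0
    h=cv2.cvtColor(p,cv2.COLOR_RGB2HSV)
    near=(P[...,0]>.3)&(P[...,0]<.95)&(abs(P[...,1])<.5)&ok
    def rep(lbl,m,amin,zl=None):
        nn,L,S,C=cv2.connectedComponentsWithStats(m.astype(np.uint8))
        for i in range(1,nn):
            if S[i,4]<amin: continue
            q=P[L==i]; rc=cv2.minAreaRect(q[:,:2].astype(np.float32))
            print(n,lbl,S[i,:2]+S[i,2:4]//2,S[i,4],"c",np.round(rc[0],3),np.round(rc[1],3),round(rc[2],1),"z",np.percentile(q[:,2],[2,50,98]).round(3),"mean",q.mean(0).round(4))
    b=(h[...,0]>95)&(h[...,0]<125)&(h[...,1]>120)&(h[...,2]>60)&near
    rep("plate",b&(P[...,2]<.022),80); rep("bar",b&(P[...,2]>.035)&(P[...,2]<.06),20)
    o=(h[...,0]>5)&(h[...,0]<22)&(h[...,1]>150)&(h[...,2]>90)&near
    rep("clip",o,8)
    w=(h[...,1]<60)&near&(P[...,2]>.066)&(P[...,2]<.082)
    rep("rim",w,60)
E
```

```text
scene plate [281 236] 1044 c [ 0.559 -0.148] [0.191 0.136] 85.3 z [0.001 0.016 0.021] mean [ 0.5473 -0.1587  0.0147]
scene bar [157 161] 108 c [0.452 0.474] [0.046 0.064] 73.5 z [0.035 0.047 0.059] mean [0.4558 0.4708 0.0469]
scene bar [281 229] 118 c [ 0.55  -0.159] [0.086 0.021] 85.7 z [0.036 0.045 0.05 ] mean [ 0.5484 -0.1611  0.0437]
scene clip [226 168] 42 c [0.64  0.261] [0.214 0.02 ] 52.7 z [-0.003  0.086  0.112] mean [0.6104 0.2204 0.0708]
scene clip [158 172] 16 c [0.423 0.421] [0.114 0.027] 62.0 z [0.002 0.064 0.069] mean [0.4073 0.3926 0.0558]
scene clip [189 177] 34 c [0.486 0.297] [0.201 0.013] 60.2 z [0.001 0.094 0.117] mean [0.4601 0.2524 0.0776]
scene clip [140 178] 21 c [0.346 0.432] [0.13  0.023] 68.0 z [0.001 0.063 0.068] mean [0.3329 0.4001 0.0548]
scene clip [168 180] 16 c [0.43  0.348] [0.133 0.022] 56.7 z [-0.002  0.063  0.067] mean [0.4149 0.3299 0.0451]
scene clip [238 183] 49 c [0.607 0.143] [0.202 0.018] 51.0 z [-0.002  0.091  0.114] mean [0.5742 0.1017 0.0791]
scene clip [150 188] 11 c [0.323 0.306] [0.015 0.021] 35.1 z [0.059 0.063 0.068] mean [0.3227 0.3
[... 3441 characters left out ...]
[0.056 0.06  0.063] mean [ 0.4094 -0.0514  0.0598]
wrist rim [123  34] 778 c [0.56  0.124] [0.055 0.015] 84.9 z [0.069 0.075 0.081] mean [0.56   0.1238 0.075 ]
wrist rim [478  32] 581 c [0.862 0.121] [0.041 0.061] 65.8 z [0.066 0.071 0.073] mean [0.8634 0.1173 0.0708]
wrist rim [507   9] 95 c [0.889 0.145] [0.003 0.016] 35.0 z [0.066 0.069 0.072] mean [0.8877 0.1462 0.0686]
wrist rim [398 109] 892 c [0.803 0.063] [0.06 0.06] 59.4 z [0.066 0.071 0.073] mean [0.8084 0.0635 0.0707]
wrist rim [ 59 102] 1053 c [0.498 0.067] [0.015 0.11 ] 80.7 z [0.067 0.075 0.079] mean [0.4994 0.0677 0.0751]
wrist rim [467 130] 920 c [0.869 0.042] [0.06 0.06] 25.8 z [0.066 0.071 0.073] mean [0.8751 0.0425 0.0704]
```

Request:
play_rows:
  deltas:
    - [85,[30,-28,-20],[0,0,0]]
    - [85,[65,-60,-40],[0,0,0]]
    - [85,[100,-90,-55],[0,0,0]]
    - [85,[135,-120,-75],[0,0,0]]
    - [85,[165,-150,-90],[0,0,0]]
    - [85,[187,-169,-100],[0,0,0]]
    - [85,[187,-169,-100],[0,0,0]]
  squeeze: 40

```text
clock: 1.02
tcp_pos: [0.5044, 0.1895, 0.3317]
orientation: [-2.216, -2.226, -0.001]
contact_force: [0.3, -0.2, -0.4]
grip_width: 0.0851
```

```bash
python3 - <<'E'
from h import *
st()
p,d,c=grab("wrist"); np.savez("pics/wrist1.npz",p=p,d=d,K=c[0],R=c[1],o=c[2]); save(p,"wrist1.png",1.5)
P=cloud(d,c); ok=d>0; h=cv2.cvtColor(p,cv2.COLOR_RGB2HSV)
o=(h[...,0]>5)&(h[...,0]<22)&(h[...,1]>150)&(h[...,2]>90)&ok
nn,L,S,C=cv2.connectedComponentsWithStats(o.astype(np.uint8))
for i in range(1,nn):
    if S[i,4]>30:
        q=P[L==i]; t=q[q[:,2]>np.percentile(q[:,2],70)]; print(C[i].round(),S[i,4],"tip",t.mean(0).round(4),np.percentile(q[:,2],[5,50,98]).round(3))
near=(abs(P[...,0]-.505)<.14)&(abs(P[...,1]-.153)<.15)&ok
for lo,hi in((.070,.0767),(.0768,.0815),(.066,.082)):
    q=P[near&~o&(P[...,2]>lo)&(P[...,2]<hi)]
    if len(q)>50: print(lo,len(q),[np.round(a,3) for a in cv2.minAreaRect(q[:,:2].astype(np.float32))])
# wall tops: robust line fits per side
q=P[near&~o&(P[...,2]>.07)&(P[...,2]<.082)]; c0=np.array([.505,.153]); a=np.radians(-11)
for it in range(3):
    ex=np.array([np.cos(a),np.sin(a)]); ey=np.array([-ex[1],ex[0]]); u=(q[:,:2]-c0)@ex; v=(q[:,:2]-c0)@ey; A=[];D={}
    for nm,m,s,w in(("x+",(abs(u-.058)<.008)&(abs(v)<.075),1,0),("x-",(abs(u+.058)<.008)&(abs(v)<.075),-1,0),("y+",(abs(v-.083)<.008)&(abs(u)<.05),1,1),("y-",(abs(v+.083)<.008)&(abs(u)<.05),-1,1)):
        t,g=(v[m],u[m]) if w==0 else (u[m],v[m]); k,b=np.polyfit(t,g,1); D[nm]=b; A.append(-k if w==0 else k); print(nm,m.sum(),round(b,4),round(np.degrees(A[-1]),2))
    c0=c0+ex*(D["x+"]+D["x-"])/2+ey*(D["y+"]+D["y-"])/2; a+=np.mean(A); print(c0.round(4),np.degrees(a).round(2))
E
```

```text
{'clock': 1.025, 'tcp_pos': [0.504, 0.189, 0.332], 'orientation': [-2.216, -2.226, -0.001], 'contact_force': [0.328, -0.172, -0.363], 'grip_width': 0.085}
[108.  58.] 361 tip [0.3284 0.307  0.0637] [0.055 0.063 0.064]
[171.  62.] 321 tip [0.4003 0.3034 0.0636] [0.06  0.063 0.064]
[208. 133.] 341 tip [0.445  0.2241 0.1135] [0.001 0.087 0.115]
[325. 162.] 416 tip [0.5905 0.1884 0.1085] [0.08  0.088 0.111]
[191. 218.] 258 tip [0.4198 0.1176 0.1119] [0.002 0.084 0.113]
[299. 243.] 267 tip [0.5616 0.0823 0.1106] [0.079 0.083 0.112]
[184. 314.] 180 tip [ 0.3981 -0.0478  0.0635] [0.061 0.063 0.064]
0.07 1487 [array([0.504, 0.152]), array([0.176, 0.141]), np.float64(76.168)]
0.0768 1020 [array([0.506, 0.152]), array([0.169, 0.145]), np.float64(76.175)]
0.066 2862 [array([0.506, 0.152]), array([0.176, 0.146]), np.float64(76.168)]
x+ 663 0.0585 -2.42
x- 661 -0.0599 -2.33
y+ 466 0.0838 -2.81
y- 380 -0.0832 -2.83
[0.5044 0.1534] -13.6
x+ 662 0.0591 -0.17
x- 701 -0.0594 -0.08
y+ 467 0.0835 -0.23
y- 380 -0.0834 -0.23
[0.5042 0.1535] -13.78
x+ 664 0.0592 -0.02
x- 700 -0.0592 0.08
y+ 467 0.0834 -0.03
y- 379 -0.0834 -0.08
[0.5042 0.1535] -13.79
```

View pics/wrist1.png

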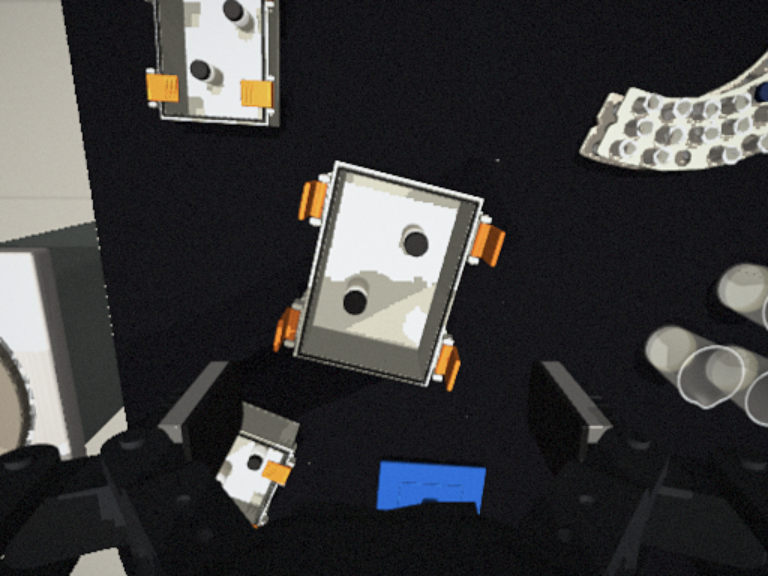

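The view shows the big box at (388,275) with four clips upright at (312,200), (488,243), (288,328) and (448,365). Its centre is (0.504, 0.1535) and its yaw is −13.8°. The lid is at the bottom, (430,485). I go to the lid.

Request:
play_rows:
  deltas:
    - [60,[-45,6,5],[0,0,0.01]]
    - [60,[-95,12,20],[0,0,0.02]]
    - [60,[-145,18,45],[0,0,0.04]]
    - [60,[-195,24,75],[0,0,0.05]]
    - [60,[-245,32,110],[0,0,0.065]]
    - [60,[-295,40,145],[0,0,0.08]]
    - [60,[-335,46,190],[0,0,0.081]]
    - [60,[-347,48,225],[0,0,0.081]]

```text
clock: 2.08
tcp_pos: [0.5524, -0.1648, 0.1035]
orientation: [-2.314, -2.124, 0.006]
contact_force: [-0.4, 0.7, 0.4]
grip_width: 0.0599
```

```bash
python3 - <<'E'
from h import *
st()
p,d,c=grab("wrist"); save(p,"wrist2.png",1)
P=cloud(d,c); h=cv2.cvtColor(p,cv2.COLOR_RGB2HSV)
b=(h[...,0]>95)&(h[...,0]<125)&(h[...,1]>120)&(h[...,2]>60)&(d>0)
for lo,hi in((.0415,.048),(.010,.018)):
    q=P[b&(P[...,2]>lo)&(P[...,2]<hi)]; print(len(q),[np.round(a,4) for a in cv2.minAreaRect(q[:,:2].astype(np.float32))],np.percentile(q,[1,99],axis=0).round(4).tolist())
E
```

```text
{'clock': 2.075, 'tcp_pos': [0.552, -0.165, 0.104], 'orientation': [-2.314, -2.124, 0.006], 'contact_force': [-0.388, 0.692, 0.355], 'grip_width': 0.06}
2889 [array([ 0.5536, -0.1572]), array([0.0831, 0.0174]), np.float64(85.692)] [[0.5438, -0.1969, 0.0417], [0.5636, -0.117, 0.0455]]
18043 [array([ 0.5536, -0.1575]), array([0.168 , 0.1186]), np.float64(85.9262)] [[0.4961, -0.2391, 0.0126], [0.6124, -0.0749, 0.0163]]
```

View pics/wrist2.png

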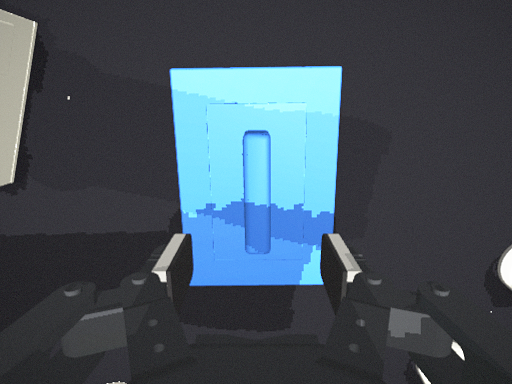

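The picture shows the whole lid, with the bar at (257,192) between the fingers. Its centre is (0.5536, −0.1574). I descend and grasp.

Request:
play_rows:
  deltas:
    - [50,[7,1,25],[0,0,-0.012]]
    - [50,[7.5,1,55],[0,0,-0.012]]
    - [50,[7.5,1,75],[0,0,-0.012]]
    - [50,[7.5,1,82],[0,0,-0.012]]
    - [50,[7.5,1,82],[0,0,-0.012]]
    - [10,[7.5,1,82],[0,0,-0.012]]
    - [10,[7.5,1,82],[0,0,-0.012]]
    - [10,[7.5,1,82],[0,0,-0.012]]
  squeeze: 60

```text
clock: 3.12
tcp_pos: [0.5517, -0.1574, 0.0186]
orientation: [-2.299, -2.136, 0.01]
contact_force: [-0.9, 1.2, 6.1]
grip_width: 0.0171
```

Request:
play_rows:
  deltas:
    - [10,[0,0,0],[0,0,0]]
    - [10,[0,0,0],[0,0,0]]
    - [10,[0,0,0],[0,0,0]]
    - [10,[0,0,0],[0,0,0]]

```text
clock: 3.62
tcp_pos: [0.5516, -0.1573, 0.0186]
orientation: [-2.299, -2.136, 0.01]
contact_force: [-1.3, 0.9, 1.5]
grip_width: 0.0169
```

Request:
play_rows:
  deltas:
    - [10,[0,0,-15],[0,0,0]]
    - [10,[0,0,-45],[0,0,0]]
    - [10,[0,0,-90],[0,0,0]]
    - [10,[0,0,-135],[0,0,0]]
    - [10,[20,-5,-165],[0,0,0]]
    - [10,[55,-12,-172],[0,0,0.02]]
    - [10,[95,-21,-172],[0,0,0.05]]
    - [10,[140,-31,-172],[0,0,0.07]]

```text
clock: 4.62
tcp_pos: [0.5319, -0.0144, 0.1915]
orientation: [-2.375, -2.053, 0.009]
contact_force: [1.0, 0.0, -2.6]
grip_width: 0.0168
```

```bash
cat > mv.py <<'E'
from h import *
import sys
# usage: mv.py x y z yawdeg [tilt-free] -> tool deltas
def mv(x,y,z,yaw):
    o=r.get_obs(); Rt=R(o["orientation"]); a=np.radians(yaw)
    Rd=np.array([[np.cos(a),np.sin(a),0],[np.sin(a),-np.cos(a),0],[0,0,-1]])
    d=Rt.T@(np.array([x,y,z])-o["tcp_pos"])*1000; w=cv2.Rodrigues(Rt.T@Rd)[0].ravel()
    print("shift",d.round(1).tolist(),"turn",w.round(4).tolist())
if __name__=="__main__": st(); mv(*map(float,sys.argv[1:]))
E
python3 mv.py .504 .1535 .19 76.2
```

```text
{'clock': 4.625, 'tcp_pos': [0.532, -0.014, 0.192], 'orientation': [-2.375, -2.053, 0.009], 'contact_force': [0.952, 0.041, -2.563], 'grip_width': 0.017}
shift [162.1, -51.9, 1.4] turn [-0.0056, 0.0031, 0.0955]
```

Request:
play_rows:
  deltas:
    - [10,[35,-11,0],[0,0,0.02]]
    - [10,[75,-24,1],[-0.003,0,0.045]]
    - [10,[110,-35,1],[-0.0056,0.003,0.07]]
    - [10,[140,-45,1],[-0.0056,0.003,0.09]]
    - [10,[157,-50,1],[-0.0056,0.003,0.0955]]
    - [10,[162,-52,1],[-0.0056,0.003,0.0955]]
    - [10,[162,-52,1],[-0.0056,0.003,0.0955]]

```text
clock: 5.5
tcp_pos: [0.5039, 0.1529, 0.1907]
orientation: [2.472, 1.938, -0.0]
contact_force: [0.3, -0.3, -1.2]
grip_width: 0.0166
```

```bash
python3 mv.py .504 .1535 .12 76.2; python3 - <<'E'
from h import *
p,d,c=grab("wrist")
P=cloud(d,c); h=cv2.cvtColor(p,cv2.COLOR_RGB2HSV)
b=(h[...,0]>95)&(h[...,0]<125)&(h[...,1]>120)&(h[...,2]>60)&(d>0)&(P[...,2]>.15)
print(np.percentile(P[b][:,2],[5,50,95]))
q=P[b&(P[...,2]<.20)]; print(len(q),[np.round(a,4) for a in cv2.minAreaRect(q[:,:2].astype(np.float32))])
A=np.c_[q[:,:2]-q[:,:2].mean(0),np.ones(len(q))]; m=q[:,2]<np.percentile(q[:,2],50)+.004; print("plane",np.linalg.lstsq(A[m],q[m,2],rcond=None)[0])
# side view of both
save(p,"wrist3.png",1)
E
```

```text
{'clock': 5.5, 'tcp_pos': [0.504, 0.153, 0.191], 'orientation': [2.472, 1.938, -0.0], 'contact_force': [0.344, -0.303, -1.157], 'grip_width': 0.017}
shift [0.6, -0.1, 70.7] turn [0.0003, 0.0002, -0.0]
[0.18545139 0.18676598 0.21640245]
39602 [array([0.5079, 0.1675]), array([0.1372, 0.1181]), np.float64(76.2407)]
plane [ 0.00388026 -0.00395061  0.18659239]
```

View pics/wrist3.png

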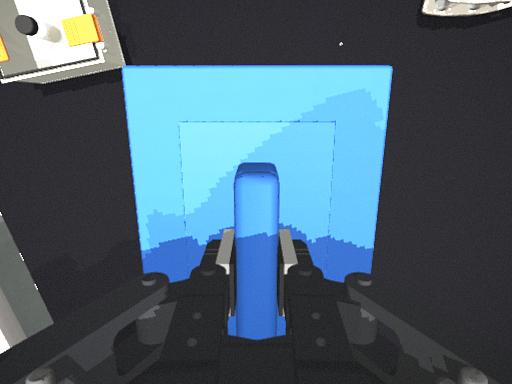

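Request:
play_rows:
  deltas:
    - [10,[0.6,0,20],[0,0,0]]
    - [10,[0.6,0,50],[0,0,0]]
    - [10,[0.6,0,75],[0,0,0]]
    - [10,[0.6,0,88],[0,0,0]]
    - [10,[0.6,0,92],[0,0,0]]
    - [10,[0.6,0,95],[0,0,0]]
    - [10,[0.6,0,97],[0,0,0]]
    - [10,[0.6,0,98],[0,0,0]]

```text
clock: 6.55
tcp_pos: [0.5045, 0.153, 0.093]
orientation: [2.473, 1.937, 0.001]
contact_force: [0.1, -0.2, -1.4]
grip_width: 0.0167
```

Request:
play_rows:
  deltas:
    - [10,[0,0,2],[0,0,0]]
    - [10,[0,0,3],[0,0,0]]
    - [10,[0,0,4],[0,0,0]]
    - [10,[0,0,4.5],[0,0,0]]
    - [10,[0,0,4.5],[0,0,0]]

```text
clock: 7.18
tcp_pos: [0.5046, 0.153, 0.0886]
orientation: [2.473, 1.937, 0.001]
contact_force: [-0.9, -0.3, -0.3]
grip_width: 0.017
```

Request:
play_rows:
  deltas:
    - [10,[0,0,0.6],[0,0,0]]
    - [10,[0,0,1.0],[0,0,0]]
    - [10,[0,0,1.0],[0,0,0]]

```text
clock: 7.55
tcp_pos: [0.5047, 0.153, 0.0878]
orientation: [2.473, 1.937, 0.001]
contact_force: [-0.9, -0.4, 2.7]
grip_width: 0.0167
```

Request:
play_rows:
  deltas:
    - [30,[0,0,0],[0,0,0]]
    - [30,[0,0,0],[0,0,0]]
    - [30,[0,0,-10],[0,0,0]]
    - [30,[0,0,-40],[0,0,0]]
    - [30,[0,0,-80],[0,0,0]]
    - [20,[0,0,-130],[0,0,0]]
    - [0,[0,0,-180],[0,0,0]]
    - [0,[0,0,-205],[0,0,0]]

```text
clock: 8.55
tcp_pos: [0.5054, 0.1533, 0.2967]
orientation: [2.472, 1.936, 0.009]
contact_force: [0.4, 0.2, 0.7]
grip_width: 0.0001
```

Request:
play_rows:
  deltas:
    - [0,[20,0,0],[0,0,0]]
    - [0,[40,0,0],[0,0,0]]
    - [0,[60,0,0],[0,0,0]]
    - [0,[60,0,0],[0,0,0]]

```text
clock: 9.05
tcp_pos: [0.5191, 0.2141, 0.2953]
orientation: [2.469, 1.941, 0.005]
contact_force: [-0.1, 0.2, -1.2]
grip_width: 0.0002
```

```bash
cat > lid.py <<'E'
from h import *
def look(name):
    st()
    p,d,c=grab("wrist"); P=cloud(d,c); h=cv2.cvtColor(p,cv2.COLOR_RGB2HSV); ok=d>0
    b=(h[...,0]>95)&(h[...,0]<125)&(h[...,1]>120)&(h[...,2]>60)&ok&(P[...,2]>.06)&(P[...,2]<.13)
    q=P[b&(P[...,2]<.095)]; print("lid",len(q),[np.round(a,4) for a in cv2.minAreaRect(q[:,:2].astype(np.float32))],np.percentile(q[:,2],[5,50,95]).round(4))
    A=np.c_[q[:,:2]-[.504,.1535],np.ones(len(q))]; print("plane",np.linalg.lstsq(A,q[:,2],rcond=None)[0].round(4))
    o=(h[...,0]>5)&(h[...,0]<22)&(h[...,1]>150)&(h[...,2]>90)&ok
    a=np.radians(-13.8); ex=np.array([np.cos(a),np.sin(a)]); ey=np.array([-ex[1],ex[0]])
    q=P[o]; u=(q[:,:2]-[.504,.1535])@ex; v=(q[:,:2]-[.504,.1535])@ey
    for nm,sx,sy in(("fl",-1,1),("fr",-1,-1),("bl",1,1),("br",1,-1)):
        m=(abs(v-sy*.055)<.025)&(abs(u-sx*.065)<.035)&(q[:,2]>.06)
        if m.sum()>5:
            z=q[m,2]; t=m.copy(); t[m]=z>np.percentile(z,80)
            print(nm,m.sum(),"tip xyz'",u[t].mean().round(4),v[t].mean().round(4),q[t,2].mean().round(4),"z",np.percentile(z,[5,50,98]).round(4),"x'",np.percentile(u[m],[2,98]).round(4),"y'",np.percentile(v[m],[2,98]).round(4))
    save(p,name)
def mvb(xb,yb,z,tilt=0,yaw=76.2):
    """box-frame mm target of TCP; tilt about box y: + = tip toward -x'"""
    a=np.radians(-13.8); ex=np.array([np.cos(a),np.sin(a),0]); ey=np.array([-ex[1],ex[0],0]); g=np.radians(yaw)
    Rd=np.array([[np.cos(g),np.sin(g),0],[np.sin(g),-np.cos(g),0],[0,0,-1]])
    Rd=cv2.Rodrigues(ey*tilt)[0]@Rd
    o=r.get_obs(); Rt=R(o["orientation"]); T=np.array([.504,.1535,0])+(ex*xb+ey*yb)/1000; T[2]=z/1000
    print("b",xb,yb,z,"shift",(Rt.T@(T-o["tcp_pos"])*1000).round(1).tolist(),"turn",cv2.Rodrigues(Rt.T@Rd)[0].ravel().round(4).tolist())
E
python3 - <<'E'
from lid import *
look("wrist4.png")
mvb(-105,55,170); mvb(-105,55,106)
E
```

```text
{'clock': 9.05, 'tcp_pos': [0.519, 0.214, 0.295], 'orientation': [2.469, 1.941, 0.005], 'contact_force': [-0.123, 0.211, -1.156], 'grip_width': 0.0}
lid 9466 [array([0.5944, 0.2335]), array([0.4367, 0.1869]), np.float64(41.1461)] [0.0825 0.084  0.0855]
plane [-0.0343 -0.0128  0.0844]
fl 435 tip xyz' -0.0739 0.0544 0.1141 z [0.084  0.0931 0.115 ] x' [-0.0757 -0.0636] y' [0.0413 0.0676]
fr 300 tip xyz' -0.0726 -0.0492 0.1114 z [0.0822 0.0865 0.1129] x' [-0.0746 -0.0638] y' [-0.0681 -0.042 ]
bl 469 tip xyz' 0.0765 0.0547 0.1103 z [0.0806 0.0894 0.1113] x' [0.0647 0.0784] y' [0.0409 0.0675]
br 301 tip xyz' 0.0731 -0.052 0.1109 z [0.0806 0.0832 0.1118] x' [0.0645 0.0752] y' [-0.069  -0.0419]
b -105 55 170 shift [-6.0, -106.2, 125.1] turn [0.0033, -0.0016, 0.0008]
b -105 55 106 shift [-6.2, -106.4, 189.1] turn [0.0033, -0.0016, 0.0008]
```

View pics/wrist4.png

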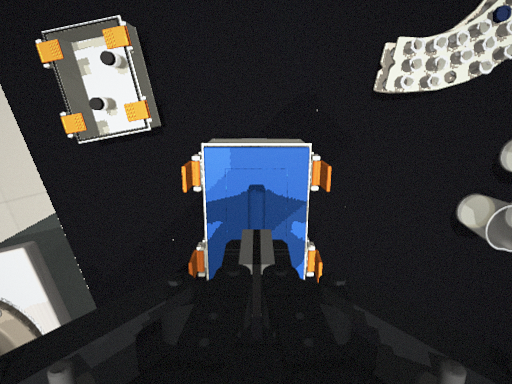

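The lid is seated, with its plate top at 84 mm, inside the white rim (203–310, 143–278). All four clips are still upright at (188,175), (322,173), (197,262) and (315,262). I start with the front left clip.

Request:
play_rows:
  deltas:
    - [0,[-3,-30,15],[0,0,0]]
    - [0,[-6,-65,50],[0,0,0]]
    - [0,[-6,-95,95],[0,0,0]]
    - [0,[-6,-106,140],[0,0,0]]
    - [0,[-6,-106,175],[0,0,0]]
    - [0,[-6,-106,187],[0,0,0]]
    - [0,[-6,-106,187],[0,0,0]]

```text
clock: 9.98
tcp_pos: [0.4157, 0.2314, 0.108]
orientation: [2.471, 1.937, 0.003]
contact_force: [0.1, 0.9, -0.6]
grip_width: -0.0002
```

```bash
cat > arc.py <<'E'
from lid import *
def arc(sx,yb,pin,rho=26,hw=8,tilt=0):
    st()
    for t in(1.55,1.2,.9,.6,.35,.2,.07,.02):
        cx=rho*np.cos(t)-9*np.sin(t); cz=rho*np.sin(t)+9*np.cos(t)
        mvb(sx*(67-cx+hw),yb,pin+cz,tilt)
E
python3 -c "
from arc import *
arc(-1,55,82)"
```

```text
{'clock': 9.975, 'tcp_pos': [0.416, 0.231, 0.108], 'orientation': [2.471, 1.937, 0.003], 'contact_force': [0.057, 0.868, -0.568], 'grip_width': -0.0}
b -83.4573883548238 55 108.1815313191511 shift [0.4, 20.9, -0.1] turn [0.0027, -0.0005, -0.0001]
b -73.96705015731152 55 109.49423602543794 shift [0.4, 30.4, -1.4] turn [0.0027, -0.0005, -0.0001]
b -65.88808301161008 55 107.96098936475055 shift [0.4, 38.4, 0.1] turn [0.0027, -0.0005, -0.0001]
b -58.62305627290368 55 104.10872484245803 shift [0.4, 45.7, 4.0] turn [0.0027, -0.0005, -0.0001]
b -53.66238973306721 55 99.36969740946815 shift [0.4, 50.6, 8.8] turn [0.0027, -0.0005, -0.0001]
b -51.30629295328327 55 95.98600180124276 shift [0.4, 53.0, 12.2] turn [0.0027, -0.0005, -0.0001]
b -49.69315961945253 55 92.79647303305536 shift [0.4, 54.6, 15.3] turn [0.0027, -0.0005, -0.0001]
b -49.18518782690897 55 91.51816539402586 shift [0.4, 55.1, 16.6] turn [0.0027, -0.0005, -0.0001]
```

Request:
play_rows:
  deltas:
    - [0,[0,11,0],[0,0,0]]
    - [0,[0,20,0],[0,0,0]]
    - [0,[0,26,-1],[0,0,0]]
    - [0,[0,31,-1],[0,0,0]]
    - [0,[0,38.5,0],[0,0,0]]
    - [0,[0,46,4],[0,0,0]]
    - [0,[0,48.5,6.5],[0,0,0]]

```text
clock: 10.85
tcp_pos: [0.4637, 0.2196, 0.1014]
orientation: [2.471, 1.936, 0.004]
contact_force: [-1.0, -0.1, 1.2]
grip_width: -0.0003
```

Request:
play_rows:
  deltas:
    - [0,[0,2.3,2.5],[0,0,0]]
    - [0,[0,3.5,4],[0,0,0]]
    - [0,[0,4.5,5.5],[0,0,0]]

```text
clock: 11.22
tcp_pos: [0.4679, 0.2187, 0.0961]
orientation: [2.471, 1.937, 0.004]
contact_force: [-3.4, -1.1, 9.3]
grip_width: -0.0001
```

Request:
play_rows:
  deltas:
    - [0,[0,0.7,1.3],[0,0,0]]
    - [0,[0,1.2,2.6],[0,0,0]]
    - [0,[0,1.5,3.6],[0,0,0]]

```text
clock: 11.6
tcp_pos: [0.4695, 0.2182, 0.0929]
orientation: [2.471, 1.937, 0.004]
contact_force: [-0.0, -1.3, 3.9]
grip_width: 0.0003
```

Request:
play_rows:
  deltas:
    - [0,[0,0.2,0.8],[0,0,0]]
    - [0,[0,0.3,1.5],[0,0,0]]

```text
clock: 11.85
tcp_pos: [0.4696, 0.2181, 0.0911]
orientation: [2.471, 1.937, 0.003]
contact_force: [-1.0, -0.2, 3.9]
grip_width: -0.0001
```

Request:
play_rows:
  deltas:
    - [0,[0,0,0.6],[0,0,0]]
    - [0,[0,0,0.9],[0,0,0]]

```text
clock: 12.1
tcp_pos: [0.4697, 0.2181, 0.0909]
orientation: [2.471, 1.937, 0.003]
contact_force: [-3.1, -1.5, 12.1]
grip_width: -0.0002
```

Request:
play_rows:
  deltas:
    - [0,[0,0,-20],[0,0,0]]
    - [0,[0,0,-65],[0,0,0]]
    - [0,[0,20,-85],[0,0,0]]
    - [0,[-20,60,-90],[0,0,0]]
    - [0,[-50,100,-90],[0,0,0]]
    - [0,[-85,135,-90],[0,0,0]]

```text
clock: 12.85
tcp_pos: [0.5812, 0.1026, 0.1812]
orientation: [2.47, 1.938, 0.004]
contact_force: [-0.5, 0.0, 0.0]
grip_width: -0.0
```

```bash
python3 -c "
from lid import *
look('w5.png')
mvb(105,-55,106)"
```

```text
{'clock': 12.85, 'tcp_pos': [0.581, 0.103, 0.181], 'orientation': [2.47, 1.938, 0.004], 'contact_force': [-0.472, 0.009, 0.003], 'grip_width': -0.0}
lid 24427 [array([0.5016, 0.1534]), array([0.167 , 0.1245]), np.float64(76.1728)] [0.0829 0.0842 0.0856]
plane [0.     0.0004 0.0842]
fl 89 tip xyz' -0.0406 0.0571 0.092 z [0.089  0.0909 0.0923] x' [-0.0684 -0.0339] y' [0.0401 0.0674]
fr 1114 tip xyz' -0.0714 -0.055 0.1101 z [0.0817 0.0974 0.1123] x' [-0.073  -0.0629] y' [-0.0691 -0.0423]
bl 110 tip xyz' 0.0771 0.0543 0.1099 z [0.0753 0.0946 0.111 ] x' [0.0634 0.079 ] y' [0.0398 0.0674]
br 481 tip xyz' 0.0737 -0.0497 0.1114 z [0.0808 0.0837 0.112 ] x' [0.0647 0.0764] y' [-0.0688 -0.0422]
b 105 -55 106 shift [-16.0, 12.5, 75.4] turn [0.0066, 0.0034, -0.0083]
```

Request:
play_rows:
  deltas:
    - [0,[-10,12,10],[0.0066,0.0034,-0.008]]
    - [0,[-16,12.5,40],[0.0066,0.0034,-0.008]]
    - [0,[-16,12.5,70],[0.0066,0.0034,-0.008]]
    - [0,[-16,12.5,76],[0.0066,0.0034,-0.008]]
    - [0,[-16,12.5,76],[0.0066,0.0034,-0.008]]

```text
clock: 13.52
tcp_pos: [0.5928, 0.0753, 0.1055]
orientation: [-2.472, -1.938, 0.0]
contact_force: [0.5, 0.8, -0.1]
grip_width: 0.0002
```

```bash
python3 -c "
from arc import *
arc(1,-55,78.9)"
```

```text
{'clock': 13.525, 'tcp_pos': [0.593, 0.075, 0.106], 'orientation': [-2.472, -1.938, 0.0], 'contact_force': [0.467, 0.765, -0.089], 'grip_width': 0.0}
b 83.4573883548238 -55 105.08153131915111 shift [-0.2, -21.5, 0.4] turn [-0.0003, 0.0001, 0.0001]
b 73.96705015731152 -55 106.39423602543795 shift [-0.2, -31.0, -0.9] turn [-0.0003, 0.0001, 0.0001]
b 65.88808301161008 -55 104.86098936475055 shift [-0.2, -39.1, 0.7] turn [-0.0003, 0.0001, 0.0001]
b 58.62305627290368 -55 101.00872484245804 shift [-0.2, -46.3, 4.5] turn [-0.0003, 0.0001, 0.0001]
b 53.66238973306721 -55 96.26969740946815 shift [-0.2, -51.3, 9.3] turn [-0.0003, 0.0001, 0.0001]
b 51.30629295328327 -55 92.88600180124277 shift [-0.2, -53.6, 12.6] turn [-0.0003, 0.0001, 0.0001]
b 49.69315961945253 -55 89.69647303305537 shift [-0.2, -55.2, 15.8] turn [-0.0003, 0.0001, 0.0001]
b 49.18518782690897 -55 88.41816539402586 shift [-0.2, -55.8, 17.1] turn [-0.0003, 0.0001, 0.0001]
```

Request:
play_rows:
  deltas:
    - [0,[0,-11,0],[0,0,0]]
    - [0,[0,-20,0],[0,0,0]]
    - [0,[0,-26,-0.5],[0,0,0]]
    - [0,[0,-31,-0.5],[0,0,0]]
    - [0,[0,-39,0.7],[0,0,0]]
    - [0,[0,-46,4.5],[0,0,0]]
    - [0,[0,-49,7],[0,0,0]]
    - [0,[0,-51.3,9.3],[0,0,0]]

```text
clock: 14.52
tcp_pos: [0.5423, 0.0876, 0.0957]
orientation: [-2.471, -1.938, 0.002]
contact_force: [-0.1, 0.4, 2.1]
grip_width: 0.0001
```

Request:
play_rows:
  deltas:
    - [0,[0,-1.2,1.7],[0,0,0]]
    - [0,[0,-2.4,3.4],[0,0,0]]
    - [0,[0,-3,5],[0,0,0]]
    - [0,[0,-3.8,6.3],[0,0,0]]

```text
clock: 15.02
tcp_pos: [0.539, 0.0885, 0.09]
orientation: [-2.472, -1.938, 0.001]
contact_force: [-1.4, -0.2, 5.5]
grip_width: 0.0
```

Request:
play_rows:
  deltas:
    - [0,[0,-0.3,1],[0,0,0]]
    - [0,[0,-0.5,1.8],[0,0,0]]
    - [0,[0,-0.5,2.2],[0,0,0]]

```text
clock: 15.4
tcp_pos: [0.5383, 0.0885, 0.0879]
orientation: [-2.472, -1.938, 0.002]
contact_force: [-1.5, -0.4, 8.3]
grip_width: -0.0001
```

Request:
play_rows:
  deltas:
    - [0,[0,0,0.4],[0,0,0]]
    - [0,[0,0,0.5],[0,0,0]]

```text
clock: 15.65
tcp_pos: [0.5382, 0.0884, 0.0879]
orientation: [-2.472, -1.937, 0.002]
contact_force: [-2.7, -0.4, 9.1]
grip_width: 0.0003
```

Request:
play_rows:
  deltas:
    - [0,[0,0,-20],[0,0,0]]
    - [0,[0,0,-60],[0,0,0]]
    - [0,[10,0,-75],[0,0,0]]
    - [0,[40,10,-75],[0,0,0]]
    - [0,[80,35,-75],[0,0,0]]
    - [0,[110,55,-75],[0,0,0]]
    - [0,[110,55,-75],[0,0,0]]

```text
clock: 16.52
tcp_pos: [0.6186, 0.1855, 0.1614]
orientation: [-2.467, -1.941, 0.002]
contact_force: [-0.7, 0.3, 0.1]
grip_width: 0.0
```

```bash
python3 -c "
from lid import *
look('w6.png')
mvb(105,55,105)"
```

```text
{'clock': 16.525, 'tcp_pos': [0.619, 0.185, 0.161], 'orientation': [-2.467, -1.941, 0.002], 'contact_force': [-0.744, 0.31, 0.064], 'grip_width': 0.0}
lid 17686 [array([0.5037, 0.1622]), array([0.1506, 0.1254]), np.float64(76.2197)] [0.0829 0.0842 0.0855]
plane [-0.0013 -0.0043  0.0844]
fl 1204 tip xyz' -0.0497 0.0542 0.0925 z [0.0899 0.0915 0.0929] x' [-0.0671 -0.0342] y' [0.0408 0.0676]
fr 593 tip xyz' -0.0718 -0.0439 0.1081 z [0.0822 0.0902 0.1125] x' [-0.0738 -0.0626] y' [-0.0551 -0.0417]
bl 725 tip xyz' 0.0743 0.0556 0.1241 z [0.081  0.0914 0.1759] x' [0.0581 0.079 ] y' [0.0412 0.069 ]
b 105 55 105 shift [-1.1, 2.0, 56.3] turn [-0.0033, 0.0014, 0.0015]
```

```bash
cat > chk.py <<'E'
from lid import *
def chk():
  a=np.radians(-13.8); ex=np.array([np.cos(a),np.sin(a)]); ey=np.array([-ex[1],ex[0]])
  for n in("scene","side"):
    p,d,c=grab(n); P=cloud(d,c); h=cv2.cvtColor(p,cv2.COLOR_RGB2HSV)
    q=P[(h[...,0]>5)&(h[...,0]<22)&(h[...,1]>150)&(h[...,2]>90)&(d>0)&(P[...,2]>.06)&(P[...,2]<.13)]
    u=(q[:,:2]-[.504,.1535])@ex; v=(q[:,:2]-[.504,.1535])@ey
    for nm,sx,sy in(("fl",-1,1),("fr",-1,-1),("bl",1,1),("br",1,-1)):
        m=(abs(v-sy*.055)<.025)&(abs(u-sx*.06)<.035)
        if m.sum()>3: print(n,nm,m.sum(),"z",np.percentile(q[m,2],[5,50,98]).round(4),"x'",np.percentile(u[m],[5,95]).round(4))
if __name__=="__main__": chk()
E
python3 chk.py
```

```text
scene fl 30 z [0.0878 0.0926 0.0969] x' [-0.0709 -0.0436]
scene fr 22 z [0.0843 0.0941 0.1148] x' [-0.0795 -0.067 ]
scene bl 30 z [0.0828 0.0925 0.1123] x' [0.0635 0.0749]
scene br 41 z [0.0851 0.0901 0.0939] x' [0.0357 0.0648]
side fl 49 z [0.0861 0.0898 0.0934] x' [-0.0676 -0.0404]
side fr 26 z [0.0821 0.0954 0.1119] x' [-0.0765 -0.072 ]
side bl 66 z [0.0802 0.0946 0.1107] x' [0.0676 0.0781]
side br 47 z [0.0842 0.0874 0.091 ] x' [0.0414 0.069 ]
```

Request:
play_rows:
  deltas:
    - [0,[-1,2,20],[-0.003,0.001,0]]
    - [0,[-1,2,45],[-0.003,0.001,0]]
    - [0,[-1,2,56],[-0.003,0.001,0]]
    - [0,[-1,2,56],[-0.003,0.001,0]]

```text
clock: 17.18
tcp_pos: [0.6179, 0.1791, 0.1052]
orientation: [2.473, 1.937, -0.004]
contact_force: [0.1, 0.6, 0.6]
grip_width: 0.0
```

```bash
python3 -c "
from arc import *
arc(1,55,78.7)"
```

```text
{'clock': 17.175, 'tcp_pos': [0.618, 0.179, 0.105], 'orientation': [2.473, 1.937, -0.004], 'contact_force': [0.139, 0.619, 0.564], 'grip_width': 0.0}
b 83.4573883548238 55 104.88153131915112 shift [2.9, -21.0, 0.4] turn [-0.0015, 0.0023, -0.0013]
b 73.96705015731152 55 106.19423602543795 shift [2.9, -30.5, -0.9] turn [-0.0015, 0.0023, -0.0013]
b 65.88808301161008 55 104.66098936475055 shift [2.9, -38.6, 0.6] turn [-0.0015, 0.0023, -0.0013]
b 58.62305627290368 55 100.80872484245802 shift [2.9, -45.8, 4.5] turn [-0.0015, 0.0023, -0.0013]
b 53.66238973306721 55 96.06969740946815 shift [2.9, -50.8, 9.2] turn [-0.0015, 0.0023, -0.0013]
b 51.30629295328327 55 92.68600180124277 shift [2.9, -53.1, 12.6] turn [-0.0015, 0.0023, -0.0013]
b 49.69315961945253 55 89.49647303305537 shift [2.9, -54.8, 15.8] turn [-0.0015, 0.0023, -0.0013]
b 49.18518782690897 55 88.21816539402586 shift [2.9, -55.3, 17.1] turn [-0.0015, 0.0023, -0.0013]
```

Request:
play_rows:
  deltas:
    - [0,[2,-11,0],[0,0,0]]
    - [0,[3,-20,0],[0,0,0]]
    - [0,[3,-26,-0.5],[0,0,0]]
    - [0,[3,-31,-0.5],[0,0,0]]
    - [0,[3,-38.6,0.6],[0,0,0]]
    - [0,[3,-45.8,4.5],[0,0,0]]
    - [0,[3,-48.5,7],[0,0,0]]
    - [0,[3,-50.8,9.2],[0,0,0]]

```text
clock: 18.18
tcp_pos: [0.5686, 0.1943, 0.0956]
orientation: [-2.473, -1.937, 0.006]
contact_force: [1.5, 0.6, 3.3]
grip_width: 0.0001
```

Request:
play_rows:
  deltas:
    - [0,[0,-1.2,1.7],[0,0,0]]
    - [0,[0,-2.4,3.4],[0,0,0]]
    - [0,[0,-3,5],[0,0,0]]
    - [0,[0,-3.8,6.3],[0,0,0]]

```text
clock: 18.68
tcp_pos: [0.5654, 0.1952, 0.0901]
orientation: [2.474, 1.937, -0.004]
contact_force: [-0.7, -0.9, 6.5]
grip_width: -0.0001
```

Request:
play_rows:
  deltas:
    - [0,[0,-0.3,0.8],[0,0,0]]
    - [0,[0,-0.5,1.5],[0,0,0]]
    - [0,[0,-0.5,2],[0,0,0]]

```text
clock: 19.05
tcp_pos: [0.5646, 0.195, 0.0879]
orientation: [-2.474, -1.936, 0.006]
contact_force: [-1.8, -0.6, 5.2]
grip_width: -0.0001
```

Request:
play_rows:
  deltas:
    - [0,[0,0,0.4],[0,0,0]]
    - [0,[0,0,0.6],[0,0,0]]

```text
clock: 19.3
tcp_pos: [0.5645, 0.195, 0.0879]
orientation: [-2.474, -1.936, 0.006]
contact_force: [-2.6, -0.8, 8.4]
grip_width: 0.0
```

Request:
play_rows:
  deltas:
    - [0,[0,0,-20],[0,0,0]]
    - [0,[0,0,-60],[0,0,0]]
    - [0,[-15,-15,-90],[0,0,0]]
    - [0,[-40,-45,-95],[0,0,0]]
    - [0,[-65,-85,-95],[0,0,0]]
    - [0,[-90,-115,-95],[0,0,0]]
    - [0,[-102,-135,-95],[0,0,0]]
    - [0,[-102,-140,-95],[0,0,0]]

```text
clock: 20.3
tcp_pos: [0.4033, 0.1293, 0.1835]
orientation: [-2.474, -1.936, 0.007]
contact_force: [1.1, 0.6, 0.3]
grip_width: -0.0
```

```bash
python3 -c "
from lid import *
look('w7.png')
mvb(-100,-50,170,.3)
mvb(-100,-50,108,.3)
from chk import chk; chk()"
```

```text
{'clock': 20.3, 'tcp_pos': [0.403, 0.129, 0.183], 'orientation': [-2.474, -1.936, 0.007], 'contact_force': [1.119, 0.607, 0.264], 'grip_width': -0.0}
lid 28288 [array([0.5047, 0.1529]), array([0.1675, 0.1185]), np.float64(76.2956)] [0.0826 0.084  0.0854]
plane [ 0.0001 -0.0004  0.084 ]
fl 349 tip xyz' -0.0471 0.054 0.0918 z [0.0828 0.0904 0.0924] x' [-0.0698 -0.0355] y' [0.04   0.0669]
fr 581 tip xyz' -0.0732 -0.0558 0.1126 z [0.0825 0.0929 0.1133] x' [-0.0756 -0.0639] y' [-0.0687 -0.0421]
bl 1112 tip xyz' 0.0518 0.0555 0.0889 z [0.0862 0.0879 0.0895] x' [0.0355 0.0692] y' [0.0401 0.0668]
br 356 tip xyz' 0.0451 -0.0555 0.0887 z [0.0855 0.0877 0.0892] x' [0.0353 0.0696] y' [-0.0693 -0.0422]
b -100 -50 170 shift [-3.4, -8.3, 13.6] turn [0.2975, 0.0024, -0.0017]
b -100 -50 108 shift [-3.2, -8.1, 75.6] turn [0.2975, 0.0024, -0.0017]
scene fl 30 z [0.0864 0.0925 0.0973] x' [-0.0713 -0.0431]
scene fr 22 z [0.084  0.0955 0.1126] x' [-0.0783 -0.0697]
scene bl 22 z [0.0861 0.089  0.0937] x' [0.037  0.0645]
scene br 20 z [0.087  0.0895 0.093 ] x' [0.0429 0.0658]
side fl 51 z [0.0858 0.09   0.0946] x' [-0.0671 -0.0408]
side fr 28 z [0.0844 0.0963 0.1084] x' [-0.0759 -0.0725]
side bl 46 z [0.0831 0.0874 0.0908] x' [0.0411 0.0688]
side br 38 z [0.0841 0.0879 0.0912] x' [0.042  0.0697]
```

Three clips are shut. For the front right clip I tilt the tool to stay within reach.

Request:
play_rows:
  deltas:
    - [0,[-1,-4,5],[0.15,0,0]]
    - [0,[-3,-8,14],[0.29,0.002,0]]
    - [0,[-3,-8,40],[0.2975,0.002,-0.001]]
    - [0,[-3,-8,65],[0.2975,0.002,-0.001]]
    - [0,[-3,-8,74],[0.2975,0.002,-0.001]]
    - [0,[-3,-8,74],[0.2975,0.002,-0.001]]

```text
clock: 21.2
tcp_pos: [0.397, 0.1296, 0.1095]
orientation: [-2.277, -1.785, 0.27]
contact_force: [-0.1, -0.0, 0.2]
grip_width: 0.0001
```

```bash
python3 -c "
from arc import *
print(np.round(r.get_obs()['joints'],2))
arc(-1,-50,80+2.4,tilt=.3)"
```

```text
[-0.34  0.38  0.01  2.08 -0.2   0.94 -0.44]
{'clock': 21.2, 'tcp_pos': [0.397, 0.13, 0.109], 'orientation': [-2.277, -1.785, 0.27], 'contact_force': [-0.122, -0.02, 0.207], 'grip_width': 0.0}
b -83.4573883548238 -50 108.58153131915111 shift [-1.2, 14.3, -3.5] turn [0.0001, 0.0004, -0.0004]
b -73.96705015731152 -50 109.89423602543795 shift [-1.2, 23.0, -7.5] turn [0.0001, 0.0004, -0.0004]
b -65.88808301161008 -50 108.36098936475055 shift [-1.2, 31.2, -8.5] turn [0.0001, 0.0004, -0.0004]
b -58.62305627290368 -50 104.50872484245804 shift [-1.2, 39.2, -6.9] turn [0.0001, 0.0004, -0.0004]
b -53.66238973306721 -50 99.76969740946815 shift [-1.2, 45.4, -3.9] turn [0.0001, 0.0004, -0.0004]
b -51.30629295328327 -50 96.38600180124277 shift [-1.2, 48.6, -1.3] turn [0.0001, 0.0004, -0.0004]
b -49.69315961945253 -50 93.19647303305537 shift [-1.2, 51.1, 1.2] turn [0.0001, 0.0004, -0.0004]
b -49.18518782690897 -50 91.91816539402586 shift [-1.2, 52.0, 2.3] turn [0.0001, 0.0004, -0.0004]
```

Request:
play_rows:
  deltas:
    - [0,[-1,8,-2],[0,0,0]]
    - [0,[-1,14.3,-3.5],[0,0,0]]
    - [0,[-1,19,-5.5],[0,0,0]]
    - [0,[-1,23.5,-7],[0,0,0]]
    - [0,[-1,31,-8],[0,0,0]]
    - [0,[-1,39,-6.5],[0,0,0]]
    - [0,[-1,42.5,-5.2],[0,0,0]]
    - [0,[-1,45.4,-3.9],[0,0,0]]

```text
clock: 22.2
tcp_pos: [0.4404, 0.1178, 0.0995]
orientation: [-2.278, -1.785, 0.27]
contact_force: [0.0, 0.6, 1.4]
grip_width: -0.0001
```

Request:
play_rows:
  deltas:
    - [0,[0,1.7,1.3],[0,0,0]]
    - [0,[0,3.2,2.6],[0,0,0]]
    - [0,[0,4.4,3.8],[0,0,0]]
    - [0,[0,5.7,5.1],[0,0,0]]

```text
clock: 22.7
tcp_pos: [0.4443, 0.1169, 0.0936]
orientation: [-2.277, -1.785, 0.27]
contact_force: [-0.6, -0.6, 7.8]
grip_width: -0.0004
```

Request:
play_rows:
  deltas:
    - [0,[0,0.3,1],[0,0,0]]
    - [0,[0,0.6,2],[0,0,0]]
    - [0,[0,0.7,2.4],[0,0,0]]

```text
clock: 23.08
tcp_pos: [0.4441, 0.1169, 0.0909]
orientation: [-2.277, -1.785, 0.27]
contact_force: [0.2, -0.1, 2.8]
grip_width: 0.0003
```

Request:
play_rows:
  deltas:
    - [0,[0,0.2,0.6],[0,0,0]]
    - [0,[0,0.3,1],[0,0,0]]

```text
clock: 23.32
tcp_pos: [0.4443, 0.1169, 0.0904]
orientation: [-2.277, -1.785, 0.27]
contact_force: [0.5, -1.0, 9.3]
grip_width: -0.0
```

Request:
play_rows:
  deltas:
    - [0,[0,0.1,0.4],[0,0,0]]
    - [0,[0,0.15,0.5],[0,0,0]]

```text
clock: 23.58
tcp_pos: [0.4443, 0.1169, 0.0905]
orientation: [-2.277, -1.785, 0.27]
contact_force: [-1.5, -0.8, 8.2]
grip_width: -0.0
```

Request:
play_rows:
  deltas:
    - [0,[0,-6,-19],[0,0,0]]
    - [0,[0,-15,-45],[0,0,0]]
    - [0,[0,-25,-85],[0,0,0]]
    - [0,[20,-30,-125],[-0.1,0,0]]
    - [0,[50,-30,-165],[-0.2,0,0]]
    - [0,[80,-20,-190],[-0.3,0,0]]
    - [0,[90,10,-200],[-0.3,0,0]]
    - [0,[90,40,-200],[-0.3,0,0]]

```text
clock: 24.58
tcp_pos: [0.5612, 0.1828, 0.2705]
orientation: [2.47, 1.942, 0.003]
contact_force: [-0.5, 0.2, -1.0]
grip_width: -0.0003
```

```bash
python3 -c "
from lid import *
look('w8.png')
from chk import chk; chk()"
```

```text
{'clock': 24.575, 'tcp_pos': [0.561, 0.183, 0.27], 'orientation': [2.47, 1.942, 0.003], 'contact_force': [-0.542, 0.205, -1.049], 'grip_width': -0.0}
lid 10607 [array([0.5048, 0.1533]), array([0.1659, 0.1172]), np.float64(76.3908)] [0.0829 0.0842 0.0856]
plane [-0.0003 -0.0017  0.0843]
fl 168 tip xyz' -0.0471 0.0546 0.0924 z [0.0899 0.0911 0.0929] x' [-0.0684 -0.0345] y' [0.0405 0.0675]
fr 710 tip xyz' -0.0507 -0.055 0.0905 z [0.0882 0.0895 0.091 ] x' [-0.0678 -0.035 ] y' [-0.0694 -0.0423]
bl 833 tip xyz' 0.0527 0.0537 0.0891 z [0.0869 0.0881 0.0895] x' [0.0363 0.0699] y' [0.0405 0.0665]
scene fl 30 z [0.0882 0.0925 0.0965] x' [-0.0716 -0.0438]
scene fr 36 z [0.0867 0.0909 0.0939] x' [-0.0714 -0.0433]
scene bl 30 z [0.0863 0.0896 0.0945] x' [0.0369 0.0651]
scene br 42 z [0.0856 0.0901 0.0938] x' [0.0378 0.066 ]
side fl 50 z [0.0863 0.0899 0.0934] x' [-0.0675 -0.0397]
side fr 48 z [0.0843 0.0884 0.0921] x' [-0.069  -0.0397]
side bl 47 z [0.0842 0.0872 0.09  ] x' [0.0412 0.0693]
side br 47 z [0.0844 0.0871 0.0926] x' [0.0414 0.0682]
```

View pics/w8.png

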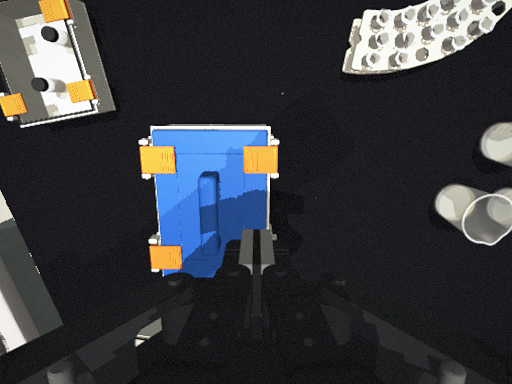

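The view shows three clips flat at (158,160), (261,160) and (165,257). The fourth (br) is hidden behind the finger here, but the scene and side depth both show it flat. The robot is clear, so I hand in.

```bash
python3 -c "
from bench import r
print(r.hand_in())"
```

```text
the job is handed in; nothing more can be done
None
```

The blue lid is seated in the large white box and all four orange clips are shut. I handed the job in at about 24.6 s, with the gripper raised well clear of the box.

- **Order:** I closed front left, then back right (the opposite corner), then back left, then front right.
- **Forces:** The readings I took while pressing never went above about 12 N, and the lid saw about 3 N as it seated. I only read the force at the end of each move, so a brief peak in between would not show.
- **Lid:** The last check shows it level, with its plate top at 84 mm, which is the seated height.
- **Clips:** Each pressed down onto its hard stop at 88 to 91 mm and lies flat in the final scene and side images. The back right clip was hidden behind the finger in the last wrist picture, so for that one I relied on the scene and side images.
- **Beakers:** I made no separate check, but the arm's path stayed away from them.

None of the checks failed or disagreed.

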